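# Hold a retired laptop drive in the bench eraser's guard slot

## Task

Close the grey drive eraser by folding down its white plain flap first and then its yellow slotted flap, both fully flat. Then take the hard drive with the orange top edge out of the stand, pass it upright, lower edge first, through the slot in the yellow flap, and finish while still holding it there half-way in: hanging motionless in your grip, not let go, not standing on the eraser's floor and not pressed hard against the slot. Leave the blue-topped drive and the other things on the bench where they are.

Things in the scene. Friction and masses are not known exactly. Their poses are not given: they have to be found in the camera images.
- eraser: Drive eraser: grey open-topped box fixed to the bench, 120 (x) x 130 (y) x 85 mm high, walls and floor 5 mm. Origin: centre of the underside, on the bench. z up. Flaps hinge along its -y and +y rims; the hinge lines run along its x.
- plain_hinge (a point): Middle of the white flap's hinge line on the eraser's rim: 60 mm to -y of the eraser's centre, 85 mm above the bench. Axes as the eraser's (does not turn with the flap).
- plain_flap (a joint): Angle of the white plain flap (plate 112 mm along the hinge, 50 mm from hinge line to free edge, 4 mm thick; hinge line in its underside): 0 closed and level, covering the eraser's -y part and reaching towards +y; pi/2 upright; more leans outward (-y). Stops at 0 and 1.95. Starts standing open between about 1.3 and 1.8. Stiff hinge: it stays where it is left; about 1 N near the free edge moves it. Push on its outer face (the face that is on top when closed).
- slot_hinge (a point): Middle of the yellow flap's hinge line on the eraser's rim: 60 mm to +y of the eraser's centre, 89 mm above the bench. Axes as the eraser's (does not turn with the flap).
- slot_flap (a joint): Angle of the yellow slotted flap (plate 112 mm along the hinge, 75 mm from hinge line to free edge, 4 mm thick; hinge line in its underside): 0 closed and level, reaching towards the eraser's -y, its free edge lying 5 mm over the white flap; pi/2 upright; more leans outward (+y). Stops at 0 and 1.95. Starts standing open between about 1.3 and 1.8. Stiff hinge: it stays where it is left; about 1 N near the free edge moves it. Its outer face is on top when closed.
- slot (a point): Centre of the slot through the yellow flap, on the flap's outer face; turns with the flap. Slot 34 mm from the hinge line, 72 mm long (x of this point) by 11.5 mm wide (y), with a black sloped lead-in collar all round that stands about 5 mm above the flap and widens to about 20 x 81 mm. z is the flap's outward normal: straight up when the flap is closed, the point then being 93 mm above the bench, 26 mm to +y of the eraser's centre.
- stand: Grey plastic drive stand fixed to the bench, 94 (x) x 124 (y) mm, base 8 mm high. Two grooves along its x, 34 mm either side of its centre in y, each 74 mm long, 12.6 mm wide, walls up to 34 mm above the bench. A drive stands in each groove. Origin: centre of the underside.
- orange_drive_center (a point): Centre of the drive to be erased: loose laptop hard drive, aluminium with a bright orange strip along its top edge, 70 (x) x 9.5 (y, thickness) x 100 mm (z, up), about 0.1 kg, standing upright in either groove with its lower edge 8 mm above the bench. Grip it from above across the thickness near the top edge.
- blue_drive_center (a point): Centre of the other drive, the same but with a blue strip along the top edge, upright in the other groove, 68 mm away. To be left standing.
- phone: Black smartphone lying flat, 148 x 72 x 8 mm; origin under its centre. Leave alone.
- organiser: Clear parts box with dividers, 130 x 200 x 35 mm; origin under its centre. Leave alone.
- screwdriver: Screwdriver lying on the bench, 170 mm long along its x. Leave alone.
- fan: Black laptop blower fan, 64 mm round with an outlet, 12 mm thick; origin under the round part's centre. Leave alone.
- usb_stick: Red memory stick about 54 x 18 x 9 mm. Leave alone.
- mouse: Black mouse 100 x 58 x 30 mm; origin under its centre. Leave alone.

How it is judged:
By the outcome, as a careful person would: the job done as asked, in the order asked, and still so for the second after the job is handed in, while the arm keeps its last pose, push and grip.
It also fails if it takes over 72 s, if anything falls off the work surface, if the arm or the gripper's body presses on something with over 40 N, if the wrist force passes 120 N, or if a joint passes its speed limit or range.

## Robot

A 6-joint arm with a two-finger parallel gripper is mounted at the origin on the work surface. World frame = base frame: x ahead of the robot, y to its left, z up, the work surface at z = 0. Lengths are in m, angles in rad, forces in N, time in s.
With the tool pointing down it reaches from about 0.275 to 0.75 m from the base axis. Payload 10.2 kg.
Tool frame: the origin (TCP) lies midway between the tips of the shut fingers; the grasp point (between the pads) lies 19 mm behind it (env.hold_point_z is the distance from the TCP to the grasp point, in m); z points along the fingers, y is the line along which they close (so a half turn about z gives the same grasp; the last joint's range is limited). The gripper opens to 85 mm and grips with 20 to 120 N. Pads are 22 mm wide; open, the fingers measure 114 mm over their backs; the gripper's body (76 mm by 85 mm) begins 54 mm behind the grasp point. The pads swing forward as they close: fully open they stand 13 mm farther back than shut.
Start: joints at [-0.223, 0.313, 1.498, -0, 1.331, -0.223], TCP at [0.525, -0, 0.231] pointing down, gripper open.
Joint ranges: [-2.94, 2.94], [-0.97, 2.17], [0.19, 2.56], [-1.23, 4.37], [0.02, 3.11], [-2.88, 2.88]. Speed limits (rad/s): [2.39, 2.39, 3.01, 3.14, 3.14, 3.14].

## Interface

Orientations are given as a unit quaternion [x, y, z, w].
In Python, from bench import env, kinematics, monitor, eyes, job gives the robot as it stands. The module is installed in compiled form; this text tells all that it offers. Calls block until the motion is done:
- env.reach(position, orientation): joint-space move of the TCP to a pose.
- env.movel(position, velocity=0.15, frame=None, guard=None): straight line of the TCP; frame=None keeps the orientation; velocity is the mean speed in m/s. With guard (N) it stops when the force on the tool has changed by that much, and returns True; else False.
- env.set_joints(angles): joint-space move.
- env.release() and env.close_gripper(effort=None): open the fingers fully, or close them until they stop; effort is the grip in N (None keeps the last).
- env.hold(seconds).
- kinematics.ik(position, orientation): joint angles nearest the present ones, or None.
- monitor.sense(): the state.
- eyes.grab_frame(name): name is "scene" or "side" or "wrist"; returns a dict with "frame" (480x640x3 uint8, red, green, blue), "mtx" (3x3 intrinsics, pixels), "view" (4x4, takes a point from world to camera coordinates). Camera axes: x right, y down, z forward; pixel columns grow to the right and rows downward; lengths in m; the calibration is good to about 2 mm. A picture is of the moment at which its call begins. There is no depth.
A pose or a line that the arm cannot do raises env.MotionError and nothing moves.
- job.hand_in(): hands the job in; it is judged then, once.
The state is a dict: "clock": time; "joints": joint angles; "qvel": joint speeds; "joint_efforts": joint torques, N m; "position": TCP position; "ee_rot": TCP orientation; "contact_force": force on the tool from outside, world axes, zero at the start; "ft_torque": the same for the moment, N m; "finger_gap": opening from 0.0 (shut) to 1.0 (fully open); "gripper_force": force on a finger pad.
Only numpy, scipy, OpenCV 4.12 (cv2) and the standard library are available. Lean on these libraries where they do the work, as an engineer would, in place of code of your own. Each camera call takes 0.05 s, during which the arm holds its last target. There are 200 camera calls.

## Working session

There is one attempt and no reset: what is moved stays moved. The work goes in short steps, each a Python script; the robot and the scene stay as the last script left them, time stands still between calls to the robot, and variables do not carry over. Pictures are saved under pics/ and viewed, at most 10 in all, crops included, and the job is handed in when it is done.

```bash
mkdir -p pics; python3 - <<'E'
from bench import env,eyes,monitor
import cv2,numpy as np
for n in ["scene","side"]:
    f=eyes.grab_frame(n); cv2.imwrite(f"pics/{n}0.png",f["frame"][:,:,::-1]); np.savez(f"pics/{n}0.npz",**f)
    V=f["view"]; print(n,(-V[:3,:3].T@V[:3,3]).round(3),V[2,:3].round(2),f["mtx"][0,0])
print(monitor.sense()["clock"],env.hold_point_z)
E
```

```text
scene [0.936 0.631 1.342] [-0.28 -0.44 -0.85] 612.5251960655847
side [-0.079 -0.918  0.994] [ 0.43  0.64 -0.63] 517.9343936740005
0.1 0.0187
```

View pics/scene0.png

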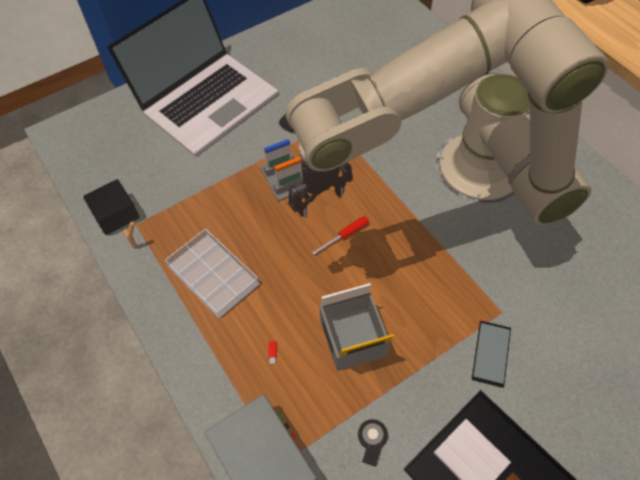

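View pics/side0.png

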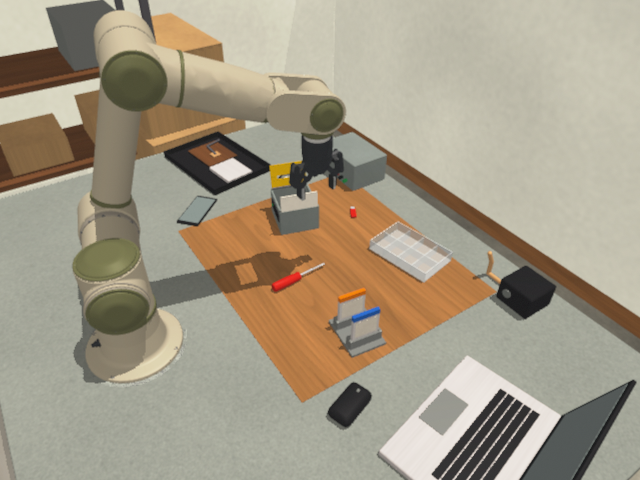

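The scene view shows the eraser at about (355,325) with its white flap at (347,294) and yellow flap at (367,344), and the orange drive's top at (288,163), partly beside the gripper. In the side view the orange strip is at (352,295), the blue strip at (366,314) and the eraser at (297,212). Next I cast rough rays, then look closer with the wrist camera.

```bash
cat > h.py <<'E'
import numpy as np, cv2
from bench import env,kinematics,monitor,eyes,job
from scipy.spatial.transform import Rotation as R
def ray(f,uv):
    V=f["view"]; Rt=V[:3,:3].T
    return -Rt@V[:3,3], Rt@(np.linalg.inv(f["mtx"])@[uv[0],uv[1],1])
def plane(f,uv,z):
    c,d=ray(f,uv); return c+d*(z-c[2])/d[2]
def proj(f,p):
    q=f["mtx"]@(f["view"]@np.append(p,1))[:3]; return q[:2]/q[2]
def mask(f,lo,hi):
    return cv2.inRange(cv2.cvtColor(f["frame"],cv2.COLOR_RGB2HSV),np.array(lo),np.array(hi))
def blobs(m,amin=20):
    c,_=cv2.findContours(m,cv2.RETR_EXTERNAL,cv2.CHAIN_APPROX_NONE)
    return sorted([k for k in c if cv2.contourArea(k)>amin],key=cv2.contourArea,reverse=True)
ORANGE=([8,180,150],[16,255,255]); YEL=([20,150,100],[32,255,255]); BLUE=([105,150,90],[120,255,255])
def down(yaw):  # tool z down, tool y along direction (yaw) in world
    y=np.array([np.cos(yaw),np.sin(yaw),0]); z=np.array([0,0,-1.]); return R.from_matrix(np.c_[np.cross(y,z),y,z]).as_quat()
def snap(name,save):
    f=eyes.grab_frame(name); cv2.imwrite(f"pics/{save}.png",f["frame"][:,:,::-1]); np.savez(f"pics/{save}.npz",**f); return f
E
python3 - <<'E'
from h import *
for n in ["scene","side"]:
    f=np.load(f"pics/{n}0.npz")
    for nm,c,z in [("or",ORANGE,.108),("blue",BLUE,.108),("yel",YEL,.15)]:
        for k in blobs(mask(f,*c),15)[:3]:
            r=cv2.minAreaRect(k); b=cv2.boxPoints(r)
            print(n,nm,np.round(r[0]),np.round(r[1]),plane(f,r[0],z).round(3), [plane(f,p,z)[:2].round(3).tolist() for p in b])
s=np.load("pics/scene0.npz"); d=np.load("pics/side0.npz")
print("scene white flap top ends",plane(s,(322,302),.134),plane(s,(371,287),.134))
print("side white flap ends",plane(d,(281,200),.134),plane(d,(317,194),.134))
print("side box bottom",plane(d,(281,232),0),plane(d,(319,226),0))
f=eyes.grab_frame("wrist");V=f["view"]; print("wrist",(-V[:3,:3].T@V[:3,3]).round(3),V[:3,:3].round(2),f["mtx"][0,0], monitor.sense()["ee_rot"])
E
```

```text
scene or [287. 163.] [ 4. 27.] [ 0.475 -0.234  0.108] [[0.508, -0.244], [0.438, -0.237], [0.441, -0.224], [0.511, -0.231]]
scene blue [276. 145.] [ 3. 24.] [ 0.467 -0.3    0.108] [[0.498, -0.308], [0.433, -0.299], [0.436, -0.291], [0.5, -0.3]]
scene yel [366. 344.] [ 5. 55.] [0.608 0.287 0.15 ] [[0.661, 0.266], [0.55, 0.298], [0.554, 0.308], [0.664, 0.276]]
side or [352. 295.] [ 7. 29.] [ 0.47  -0.235  0.108] [[0.437, -0.22], [0.511, -0.231], [0.502, -0.251], [0.43, -0.239]]
side blue [365. 314.] [ 6. 29.] [ 0.459 -0.303  0.108] [[0.428, -0.29], [0.498, -0.3], [0.491, -0.316], [0.422, -0.306]]
side yel [281. 175.] [22. 23.] [0.566 0.259 0.15 ] [[0.561, 0.329], [0.628, 0.305], [0.57, 0.193], [0.507, 0.216]]
scene white flap top ends [0.62543234 0.15054944 0.134     ] [0.51596462 0.18057017 0.134     ]
side white flap ends [0.5091085  0.16398018 0.134     ] [0.61275719 0.13266803 0.134     ]
side box bottom [ 5.14421919e-01  1.84522632e-01 -1.11022302e-16] [0.62880676 0.14548444 0.        ]
wrist [0.526 0.071 0.373] [[ 1.   -0.   -0.  ]
 [ 0.   -0.96  0.28]
 [-0.   -0.28 -0.96]] 338.88691100972426 [ 7.07104130e-01  7.07109264e-01 -2.61304986e-04 -4.11152372e-04]
```

```bash
python3 - <<'E'
from h import *
C=np.array([.589,.227]);ey=np.array([.276,.961])
p=C-.04*ey
print("ik",[ (y,kinematics.ik([C[0],C[1],.2],down(np.radians(y)))) for y in (74,-106)],[ (y,kinematics.ik([.472,-.235,.15],down(np.radians(y)))) for y in (81.5,-98.5)])
env.close_gripper(40)
env.reach([*p,.30],down(np.radians(-16)))
f=snap("wrist","w1"); print(monitor.sense()["clock"])
for k in blobs(mask(f,*YEL),30)[:3]: print(cv2.boundingRect(k), cv2.contourArea(k))
print("expected centre px",proj(f,[*C,.085]))
E
```

```text
ik [(74, array([ 1.82553873e-01,  5.72807632e-01,  1.19184053e+00, -4.44089210e-16,
        1.37694450e+00, -1.10898977e+00])), (-106, array([ 1.82553873e-01,  5.72807632e-01,  1.19184053e+00, -4.44089210e-16,
        1.37694450e+00,  2.03260288e+00]))] [(81.5, array([-6.84352084e-01,  3.95596810e-01,  1.60475476e+00, -4.44089210e-16,
        1.14124108e+00, -2.10679542e+00])), (-98.5, array([-6.84352084e-01,  3.95596810e-01,  1.60475476e+00, -4.44089210e-16,
        1.14124108e+00,  1.03479723e+00]))]
1.8083
(243, 96, 147, 34) 4109.5
expected centre px [317.31945509 176.36722786]
```

View pics/w1.png

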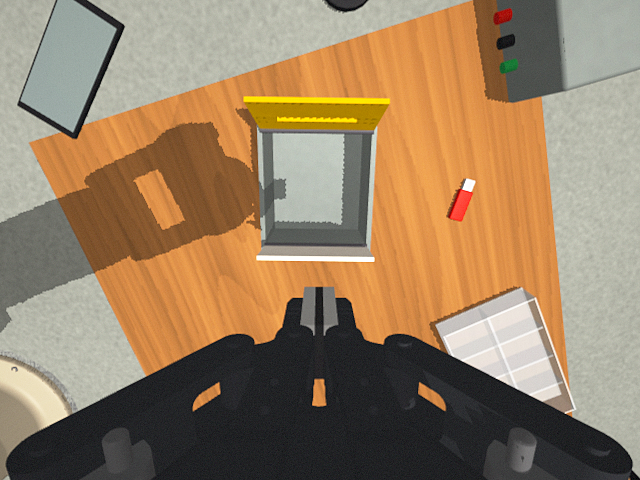

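The wrist view shows the box opening from rows 130 to 246 and columns 258 to 377. The yellow flap's lower (hinge) edge is at row ~130 and its free edge at row ~98. The white flap's hinge edge is at row ~246 and its free edge at row ~260.

```bash
python3 - <<'E'
from h import *
f=np.load("pics/w1.npz")
k=blobs(mask(f,*YEL),30)[0][:,0,:]
pts=[]
for col in range(265,372,4):
    c=k[k[:,0]==col]
    if len(c): pts.append((col,c[:,1].max()+.5,c[:,1].min()))
pts=np.array(pts); print(pts[::5].tolist())
Y=np.array([plane(f,(u,v),.089)[:2] for u,v,_ in pts]); T=np.array([plane(f,(u,w),.163)[:2] for u,_,w in pts])
def yaw(P): v=cv2.fitLine(P.astype(np.float32),cv2.DIST_HUBER,0,.001,.001).ravel(); return np.degrees(np.arctan(v[1]/v[0]))
print("yaw hinge/edge",yaw(Y),yaw(T), "mids",Y.mean(0),T.mean(0))
# white hinge and sides from gray profile
g=cv2.cvtColor(f["frame"],cv2.COLOR_RGB2GRAY).astype(int)
print("col317 rows238-266",g[238:266,317].tolist())
h=cv2.cvtColor(f["frame"],cv2.COLOR_RGB2HSV)
for r in (150,190,230):
    s=h[r,230:400,1]<100; idx=np.where(s)[0]+230
    P=[plane(f,(u,r),.085) for u in (idx.min(),idx.max()+1)]; print(r,idx.min(),idx.max(),[p[:2].round(4).tolist() for p in P],np.linalg.norm(P[0]-P[1]),((P[0]+P[1])/2).round(4))
w=[plane(f,(u,246),.085)[:2] for u in (262,372)]; print("white hinge",w, yaw(np.array(w)))
# corners of yellow free edge
for u,v in ((244,97),(389,99)): print("yel top",plane(f,(u,v),.163))
for u,v in ((257,260),(374,260)): print("white top",plane(f,(u,v),.135))
E
```

```text
[[265.0, 128.5, 96.0], [285.0, 128.5, 97.0], [305.0, 128.5, 97.0], [325.0, 128.5, 97.0], [345.0, 129.5, 98.0], [365.0, 129.5, 98.0]]
yaw hinge/edge -16.68374 -16.781404 mids [0.60160255 0.27179026] [0.60736073 0.2903735 ]
col317 rows238-266 [92, 92, 91, 93, 91, 71, 60, 68, 126, 163, 159, 157, 153, 152, 154, 157, 154, 142, 246, 255, 255, 255, 255, 168, 150, 155, 157, 157]
150 257 375 [[0.5374, 0.2692], [0.6536, 0.2359]] 0.12080738288847143 [0.5955 0.2525 0.085 ]
190 259 373 [[0.5263, 0.2303], [0.6422, 0.1971]] 0.12057303061481889 [0.5843 0.2137 0.085 ]
230 261 371 [[0.5145, 0.1888], [0.6301, 0.1557]] 0.12032279592347048 [0.5723 0.1723 0.085 ]
white hinge [array([0.50971535, 0.17138918]), array([0.62591016, 0.1380717 ])] -15.99961
yel top [0.55397592 0.30587494 0.163     ]
yel top [0.65978709 0.27406001 0.163     ]
white top [0.5131366  0.17130918 0.135     ]
white top [0.62071102 0.14046434 0.135     ]
```

```bash
cat >> h.py <<'E'
C=np.array([.5848,.2132]);YAW=np.radians(-16.3)
def W(y,z,x=0): # eraser frame -> world
    return np.array([*(C+x*np.array([np.cos(YAW),np.sin(YAW)])+y*np.array([-np.sin(YAW),np.cos(YAW)])),z])
def fold(s,hz,r,th0,v=.1):  # s=-1 white (from -y), +1 yellow
    for th in np.append(np.linspace(th0,.15,7),[-.12]):
        yy=.060-r*np.cos(th)+.004*np.sin(th)+.011; z=hz+r*np.sin(th)+.004*np.cos(th)
        hit=env.movel(W(s*yy,z),velocity=v if th>0 else .03,guard=12)
        st=monitor.sense(); print(round(th,2),hit,np.round(st["position"][2],4),np.round(st["contact_force"],1),round(st["clock"],1))
        if hit: break
E
python3 - <<'E'
from h import *
q=down(YAW)
env.reach(W(-.105,.19),q); env.movel(W(-.105,.119))
fold(-1,.085,.038,1.5)
env.movel(W(-.036,.24),velocity=.25)
env.movel(W(-.10,.30),velocity=.25)
f=snap("wrist","w2")
E
```

```text
1.5 False 0.1234 [ 0.  -0.7 -0.9] 3.5
1.27 False 0.1224 [-0.2 -0.4  0.1] 3.8
1.05 False 0.1197 [0.3 0.5 0.7] 4.0
0.82 False 0.1152 [-0.7 -0.4  0.1] 4.3
0.6 False 0.1092 [-0.5 -0.  -0.8] 4.5
0.38 False 0.102 [0.4 0.  0.3] 4.8
0.15 False 0.094 [-0.1  0.3  0.9] 5.0
-0.12 True 0.0889 [-2.1 -0.5  8.9] 5.3
```

View pics/w2.png

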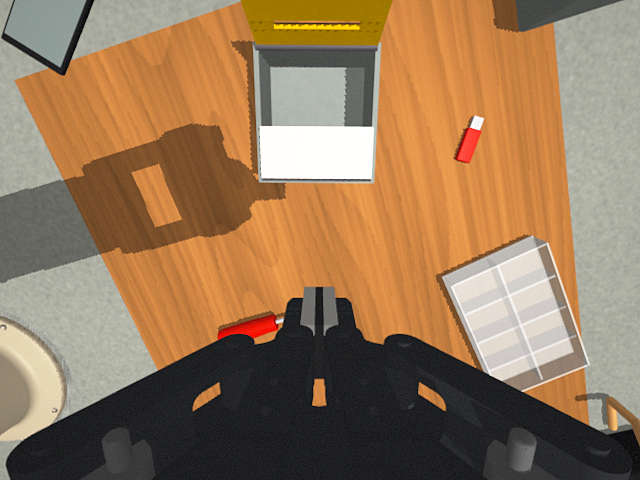

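The white flap (260–374, 126–181) lies flat, and the contact height of 0.089 agrees with that. Next is the yellow flap.

```bash
python3 - <<'E'
from h import *
q=down(YAW)
env.movel(W(.128,.26),velocity=.3); env.movel(W(.128,.150),velocity=.2)
fold(1,.089,.070,1.6,v=.12)
env.movel(W(.005,.16),velocity=.25)
env.reach(W(-.05,.27),q)
f=snap("wrist","w3"); print(proj(f,W(.026,.093)),monitor.sense()["clock"])
for k in blobs(mask(f,*YEL),30)[:3]: print(cv2.boundingRect(k), cv2.contourArea(k))
E
```

```text
1.6 False 0.1596 [ 0.5 -0.4 -0.1] 8.8
1.36 False 0.1583 [-0.4 -0.8 -0.1] 9.1
1.12 False 0.1537 [ 0.   0.6 -0.7] 9.4
0.88 False 0.1453 [ 0.6  0.9 -0. ] 9.7
0.63 False 0.1338 [-0.7  0.7  0.3] 10.0
0.39 False 0.1196 [0.1 0.8 0.4] 10.3
0.15 False 0.1036 [-0.3 -0.2  0.3] 10.6
-0.12 True 0.0929 [-1.2  0.4  7.6] 11.0
[317.60843572 140.03772549] 12.075
(252, 99, 129, 88) 10521.0
```

View pics/w3.png

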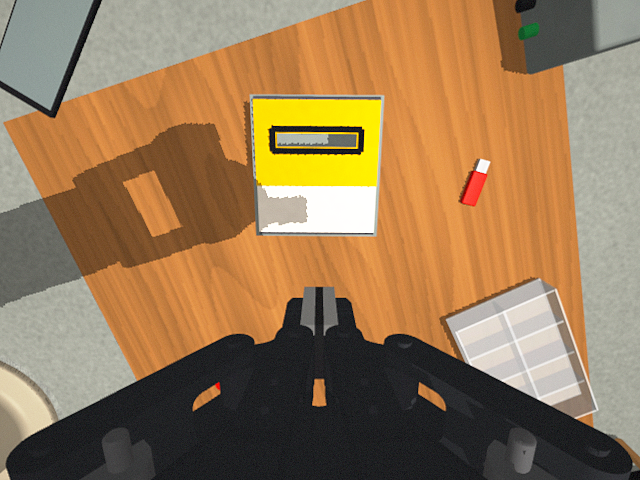

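Both flaps are flat (white tip contact at 0.089, yellow at 0.093). The collar spans (269–364, 126–154). Next I measure the slot and look at the drive from close by.

```bash
python3 - <<'E'
from h import *
f=np.load("pics/w3.npz")
def rep(f,k,z,name):
    P=np.array([plane(f,p+0.0,z)[:2] for p in k[:,0,:].astype(float)]).astype(np.float32)
    (c,s,a)=cv2.minAreaRect(P*1000); b=cv2.boxPoints((c,s,a)); e=max([b[1]-b[0],b[2]-b[1]],key=np.linalg.norm)
    print(name,np.round(c,1),np.round(s,1),"axis",np.degrees(np.arctan(e[1]/e[0])).round(2))
g=cv2.cvtColor(f["frame"],cv2.COLOR_RGB2GRAY); roi=np.zeros_like(g); roi[110:170,258:376]=255
rep(f,blobs(cv2.inRange(g,0,45)&roi)[0],.096,"collar")
# slot opening: hole inside the collar
cs,h=cv2.findContours(cv2.inRange(g,0,45)&roi,cv2.RETR_CCOMP,cv2.CHAIN_APPROX_NONE)
k=max([c for c,hh in zip(cs,h[0]) if hh[3]>=0],key=cv2.contourArea); rep(f,k,.094,"hole")
print("pred slot",W(.026,.093))
env.reach([.522,-.242,.25],down(np.radians(81.5)))
f=snap("wrist","w4")
for n,c in (("or",ORANGE),("bl",BLUE)):
    k=blobs(mask(f,*c),30)[0]; print(cv2.boundingRect(k)); rep(f,k,.108,n)
print(monitor.sense()["clock"])
E
```

```text
collar [591.  238.8] [23.  83.3] axis -16.35
hole [591.3 238.8] [16.3 76.6] axis -16.34
pred slot [0.59209733 0.23815494 0.093     ]
(313, 127, 13, 69)
or [ 466.4 -232.5] [ 9.  54.2] axis -7.34
(228, 128, 21, 86)
bl [ 464.5 -299.4] [11.7 68.6] axis -7.76
14.2083
```

View pics/w4.png

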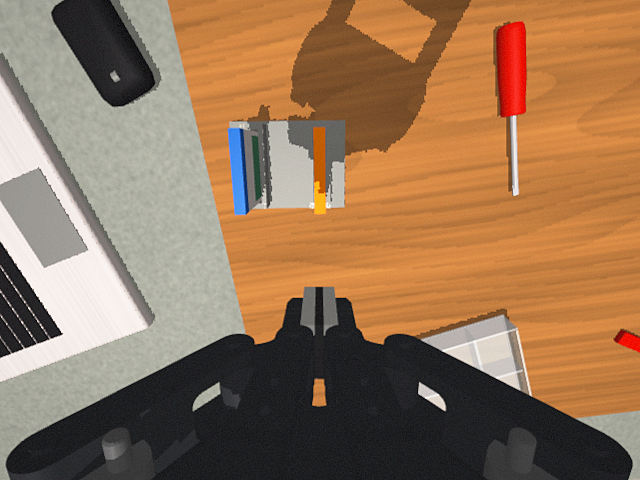

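The orange strip spans columns 313–326 and rows 127–214, half of it in shadow, and the blue strip is at (228–249, 128–214). I grip the drive at the orange strip's centre.

```bash
python3 - <<'E'
from h import *
f=np.load("pics/w4.npz")
m=mask(f,[8,150,90],[26,255,255]); m[:,:305]=0; m[:,335:]=0; m[:120]=0; m[220:]=0
k=blobs(m,30)[0]; print(cv2.boundingRect(k))
P=np.array([plane(f,p.astype(float)+.5,.108)[:2] for p in k[:,0,:]]).astype(np.float32)
(c,s,a)=cv2.minAreaRect(P*1000); b=cv2.boxPoints((c,s,a)); e=max([b[1]-b[0],b[2]-b[1]],key=np.linalg.norm)
yaw=np.arctan(e[1]/e[0]); print(c,s,np.degrees(yaw))
D=np.array(c)/1000
assert abs(max(s)-70)<5 and np.linalg.norm(D-[.467,-.233])<.01
q=down(yaw+np.pi/2)
env.release()
env.reach([*D,.16],q); env.movel([*D,.079],velocity=.1,guard=8)
print(monitor.sense()["position"],monitor.sense()["contact_force"])
env.close_gripper(60)
st=monitor.sense(); print(st["finger_gap"],st["gripper_force"],st["contact_force"],st["clock"])
np.save("grip.npy",[*D,yaw])
snap("side","s2"); f=snap("wrist","w5")
a=cv2.imread("pics/s2.png")[220:380,270:450]; cv2.imwrite("pics/s2c.png",cv2.resize(a,None,fx=3,fy=3))
E
```

```text
(305, 127, 30, 93)
(477.0242004394531, -233.2754669189453) (24.82455062866211, 74.5649642944336) -8.487282Traceback (most recent call last):
  File "<stdin>", line 9, in <module>
AssertionError
```

```bash
python3 - <<'E'
from h import *
f=np.load("pics/w4.npz")
a,b=plane(f,(319.3,127),.108)[:2],plane(f,(320,214.5),.108)[:2]
D=(a+b)/2; L=np.linalg.norm(a-b); yaw=np.radians(-7.6); print(a,b,D,L,np.degrees(np.arctan2(*(a-b)[::-1])))
assert abs(L-.070)<.003 and np.linalg.norm(D-[.472,-.235])<.01
q=down(yaw+np.pi/2)
env.release()
env.reach([*D,.16],q); env.movel([*D,.079],velocity=.1,guard=8)
print(monitor.sense()["position"],monitor.sense()["contact_force"])
env.close_gripper(60)
st=monitor.sense(); print(st["finger_gap"],st["gripper_force"],st["contact_force"],st["clock"])
np.save("grip.npy",[*D,yaw])
snap("side","s2")
a=cv2.imread("pics/s2.png")[220:380,270:450]; cv2.imwrite("pics/s2c.png",cv2.resize(a,None,fx=3,fy=3))
E
```

```text
[ 0.43968805 -0.22832719] [ 0.50959996 -0.23813961] [ 0.474644  -0.2332334] 0.07059715461862266 172.01048844735547
[ 0.47505537 -0.23350494  0.07967829] [ 0.16118755 -0.27469556  1.09915867]
0.10200353199390651 58.76351237297058 [ 0.48659425 -0.64614448  1.32501   ] 17.125
```

View pics/s2c.png

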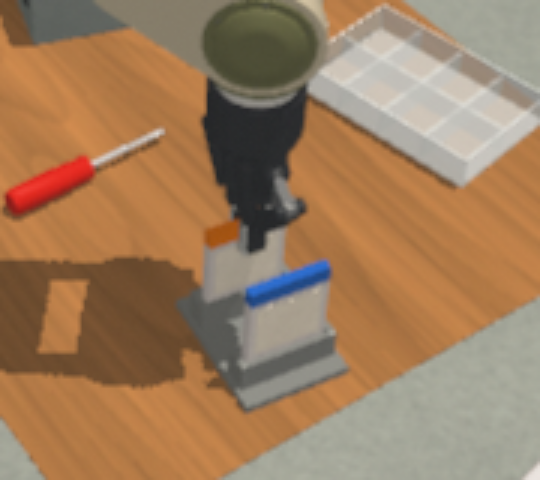

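The drive is gripped (gap ~9 mm) and the blue drive is untouched. Now I lift it, carry it over the slot and insert under a force guard.

```bash
python3 - <<'E'
from h import *
g=np.load("grip.npy"); S=np.array([.5913,.2387]); q=down(YAW+np.pi/2)
env.movel([.47505,-.2335,.19],velocity=.12); env.movel([.47505,-.2335,.27],velocity=.25)
st=monitor.sense(); print(st["contact_force"],st["finger_gap"])
env.reach([*S,.25],q); env.movel([*S,.176],velocity=.12); env.hold(.3)
st=monitor.sense(); print(st["position"],st["contact_force"],st["clock"])
snap("wrist","w6")
f0=np.array(st["contact_force"])
hit=env.movel([*S,.150],velocity=.03,guard=5); st=monitor.sense(); print(hit,st["position"],st["contact_force"]-f0,st["ft_torque"],st["finger_gap"],st["clock"])
f=snap("wrist","w7"); s=snap("scene","c7"); d=snap("side","s7")
A=[]
for fr in (s,d):
    u,v=proj(fr,[*S,.12]).astype(int); A.append(cv2.resize(fr["frame"][max(v-65,0):v+65,max(u-65,0):u+65,::-1],(390,390),interpolation=cv2.INTER_CUBIC))
cv2.imwrite("pics/m7.png",np.hstack(A))
E
```

```text
[ 0.31385821 -0.26614868 -1.86299615] 0.097858588115346
[0.59142125 0.2387347  0.17642339] [ 0.4699591   0.29818006 -2.03614053] 21.5583
False [0.59140924 0.23871809 0.15025031] [ 0.06409103 -0.24284061  1.44614219] [ 0.0358904  -0.05353456  0.0352233 ] 0.09935060587357991 22.625
```

View pics/m7.png

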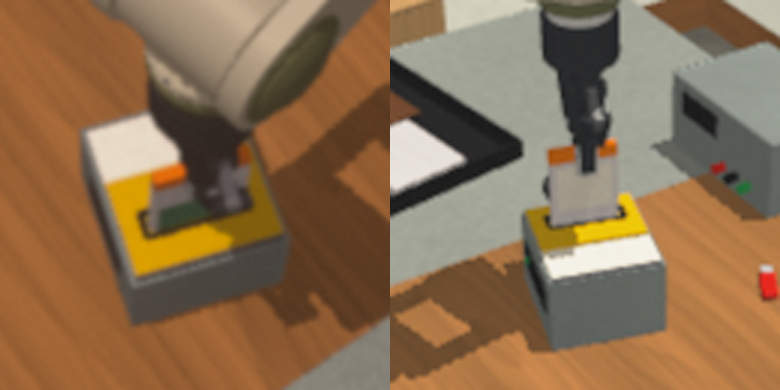

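The drive's lower edge is through the slot and nothing is jammed. I continue to half-way.

```bash
python3 - <<'E'
from h import *
S=np.array([.5913,.2387])
hit=env.movel([*S,.115],velocity=.04,guard=6); print(hit)
env.movel([*S,.1155],velocity=.01); env.hold(.5)
F=[];T=[]
for _ in range(8):
    env.hold(.05); st=monitor.sense(); F.append(st["contact_force"]);T.append(st["ft_torque"])
print(st["position"],np.mean(F,0).round(2),np.std(F,0).round(2),np.mean(T,0).round(3),st["finger_gap"],st["gripper_force"],st["clock"])
s=snap("scene","c8"); d=snap("side","s8")
A=[]
for fr in (s,d):
    u,v=proj(fr,[*S,.1]).astype(int); A.append(cv2.resize(fr["frame"][max(v-65,0):v+65,max(u-65,0):u+65,::-1],(390,390),interpolation=cv2.INTER_CUBIC))
cv2.imwrite("pics/m8.png",np.hstack(A))
E
```

```text
False
[0.59129829 0.23872897 0.11549813] [ 0.19 -0.06 -1.16] [0.52 0.38 0.82] [-0.004  0.006  0.02 ] 0.09653312220165222 58.551950454711914 24.95
```

View pics/m8.png

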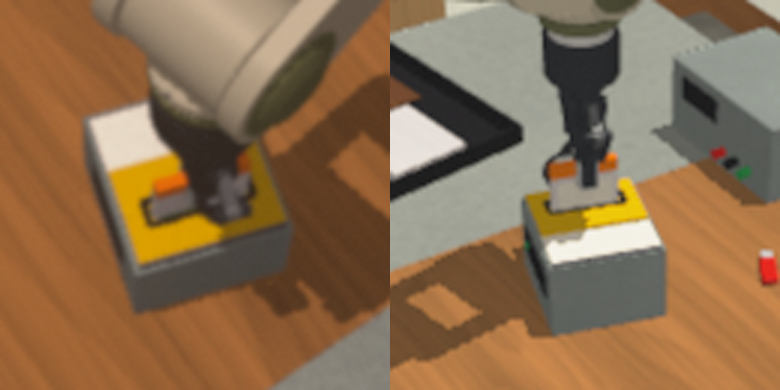

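The drive is upright and half-way in. The mean force is about its own weight (−1.2 N in z, ~0 sideways), and both flaps are flat.

```bash
python3 -c "
from h import *
print(job.hand_in())"
```

```text
the job is handed in; nothing more can be done
None
```

The job is handed in: the white flap and then the yellow flap are folded flat, and the orange-topped drive is held motionless half-way through the slot, with only about its own weight on the wrist.

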